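Pin the swing arm and hold its index plunger clear

TASK

Take the brass-headed hinge pin out of the wooden stand and push it down through the fork and the arm's lug until its head sits fully home on the fork, then let go of it. Only then pull the red knob of the sprung index plunger straight up as far as it goes, and finish while still holding it there in the gripper, clear of its seat hole so that the arm is free. Leave the other two pins in the stand and the rest of the bench as it is.

Things in the scene. Friction and masses are not known exactly. Their poses are not given: they have to be found in the camera images.
- hinge_pin_center (a point): The wanted pin, upright in any one of the stand's holes: steel shank 10 mm diameter, 44 mm long, the lowest 6 mm tapering to a 6 mm tip; brass head of a flange (24 mm diameter, 4 mm high) and on it a round grip (18 mm diameter, 22 mm high). About 60 g. The point is half-way up: 35 mm above the tip, 9 mm below the flange's underside; z along the pin to its head.
- hinge_pin_head (a point): Middle of the brass round grip of the hinge pin, 59 mm above its tip, 15 mm above the flange's underside, 11 mm above the flange's top; z along the pin to its head.
- fork_hole (a point): Centre of the mouth of the upper hole of the blue fork, in the top face of its upper tine, 76 mm above the table; z up. The vertical hole, 12 mm in diameter with a chamfered mouth, runs in line through upper tine (10 mm), arm's lug (14 mm) and lower tine (10 mm), with 1 mm gaps; 28 mm free below. The pin is home when its flange's underside touches this face.
- fixture: The fixed aluminium bed, 260 x 170 x 12 mm, with the blue fork (36 mm wide) on it. Origin on the fork hole's axis at the table; x points along the bed towards the plunger's end (the bed reaches from -60 to +200 mm).
- swing_arm: Steel arm, 30 mm wide, its top 65 mm above the table, its lug in the fork; it stands still. Origin on the fork hole's axis at the table; x points along the arm, the plunger at x = 130 mm. On it a black pad (at x = 60 mm, 4 mm high), below it a yellow stop block with the plunger's seat hole.
- stand: Fixed dark wood block 180 x 50 x 52 mm; origin at the centre of its underside, x along its length, z up. Three through holes of 12 mm in a row along x at -60, 0 and +60 mm, one pin in each.
- plunger_knob (a point): Centre of the red cylindrical knob (23 mm diameter, 26 mm high) of the index plunger, z up; on the swing arm 130 mm from the fork hole, 103 mm above the table at rest. It moves straight up with the plunger. Below it is the plunger's fixed housing, 19 mm diameter, its top 5 mm below the knob's underside at rest, 20 mm high.
- plunger (a joint): Lift of the index plunger in m: 0 seated in its hole (8 mm deep in the seat), 0.014 pulled fully back against its stop. A spring returns it: pulling takes about 5 N at the start and 10 N at the stop.
- black_pin_center (a point): Spare pin with black head, with 8 mm shank, otherwise shaped like the hinge pin; does not belong in the fork and must stay in its stand hole. The point is half-way up it (35 mm above its tip).
- blue_pin_center (a point): Spare pin with blue head, with 8 mm shank, otherwise shaped like the hinge pin; does not belong in the fork and must stay in its stand hole. The point is half-way up it (35 mm above its tip).
- tool_cup: Black cup of 84 mm diameter, 85 mm high, with tool handles sticking up to 165 mm; origin under its centre. Leave alone.
- oil_bottle: Small bottle, 48 mm diameter, 110 mm high, red cap; origin under its centre. Leave alone.
- jar: Amber jar, 60 mm diameter, 55 mm high; origin under its centre. Leave alone.
- screwdriver: Orange-handled screwdriver lying down, 170 mm long along its x. Leave alone.
- pliers: Pliers with blue handles lying flat, about 165 mm long along x, 14 mm thick. Leave alone.

How it is judged:
By the outcome, as a careful person would: the job done as asked, in the order asked, and still so for the second after the job is handed in, while the arm keeps its last pose, push and grip.
It also fails if it takes over 51 s, if anything falls off the work surface, if the arm or the gripper's body presses on something with over 40 N, if the wrist force passes 120 N, or if a joint passes its speed limit or range.

ROBOT

A 6-joint arm with a two-finger parallel gripper is mounted at the origin on the work surface. World frame = base frame: x ahead of the robot, y to its left, z up, the work surface at z = 0. Lengths are in m, angles in degrees, forces in N, time in s.
With the tool pointing down it reaches from about 0.325 to 0.85 m from the base axis. Payload 4.4 kg.
Tool frame: the origin (TCP) lies at the centre of the arm's flange, where the gripper is bolted on; the fingertips stand 199 mm ahead of it and the grasp point (between the pads) lies 180 mm ahead of it; z points along the fingers, y is the direction in which the jaws open and shut (so a half turn about z gives the same grasp; the last joint's range is limited). The gripper opens to 94 mm and grips with 3 to 60 N. Pads are 16 mm wide; open, the fingers measure 119 mm over their backs; the gripper's body (75 mm by 177 mm) begins 78 mm behind the grasp point.
Start: joints at [-78.237, 11.837, 88.321, -0, 79.842, -8.623], TCP at [0.2, -0.539, 0.405] pointing down, gripper open.
Joint ranges: [-156.59, 156.59], [-49.26, 127.26], [12.9, 141.05], [-63.56, 243.56], [4.71, 150.69], [-161.64, 161.64]. Speed limits (degrees/s): [159.86, 159.86, 180, 180, 180, 180].

INTERFACE

Orientations are given as [roll, pitch, yaw] about the fixed x, y, z axes, in that order (R = Rz(yaw) Ry(pitch) Rx(roll)).
In Python, from cell import monitor, vision, job_done gives the robot as it stands. The module is installed in compiled form; this text tells all that it offers.
- The arm moves only by the tool arm_command, never from a script. Its argument "increments" is a list of rows, each an object with "gripper": the finger opening in m, from 0 to 0.094; "translation": the shift along the tool's x, y, z in m, a list of three; "spin": the turn about the tool's z in rad. A call has exactly 8 rows; each row shifts and turns the commanded pose from where the row before left it, along the tool's axes as they then stand; what a row does not reach is not made up. A row lasts 1/10 s, in which the tool goes at most 50 mm and 8.59 degrees, less where a joint would pass 70% of its speed; a pose out of reach is approached as far as the arm can. A call with a gripper value outside its range is refused whole. The fingers move at their own pace and stop on an object; the grip force is fixed at half the most. Time passes only in rows, so rows that do not move let the fingers close, or fill a call up. It gives the time, the measured TCP pose, the force and the opening at its end, in the units of the state.
- monitor.observe(): the state, without advancing time (a new reading comes with each control period).
- vision.snapshot(name): name is "scene" or "top" or "wrist"; returns a dict with "pixels" (480x640x3 uint8, red, green, blue), "camera_matrix" (3x3 intrinsics, pixels), "position" and "rotation" of the camera in the world; the wrist camera has in their place "tool_from_camera" (4x4, takes a point from camera to tool coordinates, whose origin is the TCP and whose axes are the flange's). Camera axes: x right, y down, z forward; pixel columns grow to the right and rows downward; lengths in m; the calibration is good to about 2 mm. A picture is of the moment at which its call begins: read the wrist's pose just before it. There is no depth.
- job_done(): hands the job in, once; it reports no verdict.
The state is a dict: "clock": time; "joint_positions": joint angles; "qvel": joint speeds; "joint_efforts": joint torques, N m; "ee_pos": TCP position; "eef_rot": TCP orientation; "force": force on the tool from outside, world axes, zero at the start; "ft_torque": the same for the moment, N m; "grip_width": opening from 0.0 (shut) to 1.0 (fully open).
Only numpy, scipy, OpenCV 4.12 (cv2) and the standard library are available. Lean on these libraries where they do the work, as an engineer would, in place of code of your own. Each camera call takes 0.05 s, during which the arm holds its last target.

## Working session

There is one attempt and no reset: what is moved stays moved. The work goes in short steps, Python scripts to look and compute and a tool call to move; the robot and the scene stay as the last step left them, time stands still between calls to the robot, and variables do not carry over. Pictures are saved under pics/ and viewed, and the job is handed in when it is done.

Besides the shell and the picture viewer there is one more tool, called after ">>>" by a JSON object that holds its "method" and its "body", one argument or row to a line. arm_command: Moves the arm, as the interface text tells. Its arguments: {"type":"object","properties":{"increments":{"type":"array"}},"required":["increments"]}

```bash
mkdir -p pics; python3 - <<'E'
from cell import monitor, vision
import cv2, pickle
s=monitor.observe(); print(s)
for n in ("scene","top","wrist"):
    d=vision.snapshot(n); pickle.dump(d,open(f"{n}0.pkl","wb"))
    cv2.imwrite(f"pics/{n}0.png",d["pixels"][:,:,::-1])
    print(n,{k:v for k,v in d.items() if k!="pixels"})
E
```

```text
{'clock': 0.0, 'joint_positions': array([-7.82364536e+01,  1.18841514e+01,  8.84034955e+01,  3.28932828e-04,
        7.98395444e+01, -8.62414855e+00]), 'qvel': array([-0.00345271, -0.10483541, -0.02808415, -0.00607184,  0.08300697,
        0.03054017]), 'joint_efforts': array([-7.73794436e-04, -3.70879519e+01, -2.81418622e+01,  6.97942916e-02,
        3.62647721e-02, -1.73142384e-04]), 'ee_pos': array([ 0.20022011, -0.53863936,  0.40350206]), 'eef_rot': array([-1.79874295e+02, -1.93925793e-02,  2.03876153e+01]), 'force': array([ 0.22818904, -0.35597224, -0.26733662]), 'ft_torque': array([-0.03569008, -0.02253718, -0.01434369]), 'grip_width': 0.9975638317435693}
scene {'camera_matrix': array([[442.42682604,   0.        , 320.01546626],
       [  0.        , 442.42682604, 236.00781807],
       [  0.        ,   0.        ,   1.        ]]), 'position': array([1.29494414, 0.27388087, 0.93724246]), 'rotation': array([-138.89064379,   -0.69294586,  107.86892421])}
top {'camera_matrix': array([[595.58405551,   0.        , 319.08510515],
       [  0.        , 595.58405551, 242.23080639],
       [  0.        ,   0.        ,   1.        ]]), 'position': array([0.40178775, 0.07600718, 1.19903207]), 'rotation': array([-1.68729696e+02, -1.27255854e-01, -8.94734844e+01])}
wrist {'camera_matrix': array([[368.30601514,   0.        , 314.4980351 ],
       [  0.        , 368.30601514, 245.044072  ],
       [  0.        ,   0.        ,   1.        ]]), 'tool_from_camera': array([[-9.06784838e-04, -9.67348448e-01, -2.53448529e-01,
         7.40186700e-02],
       [ 9.99999505e-01, -9.80999650e-04,  1.66440502e-04,
         5.69978721e-04],
       [-4.09638880e-04, -2.53448253e-01,  9.67348859e-01,
         2.01663653e-02],
       [ 0.00000000e+00,  0.00000000e+00,  0.00000000e+00,
         1.00000000e+00]])}
```

View pics/scene0.png

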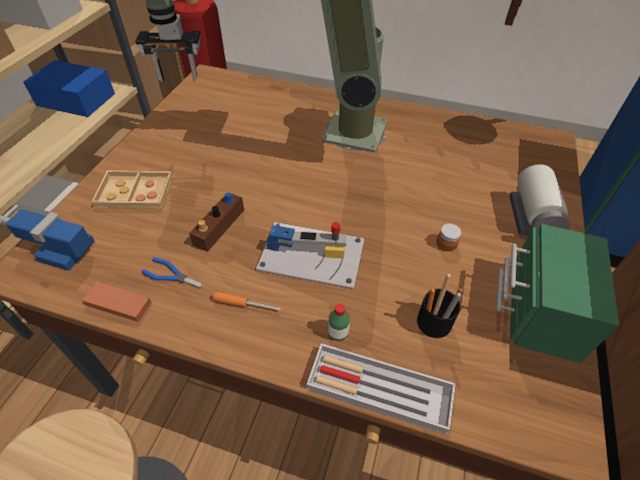

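View pics/top0.png

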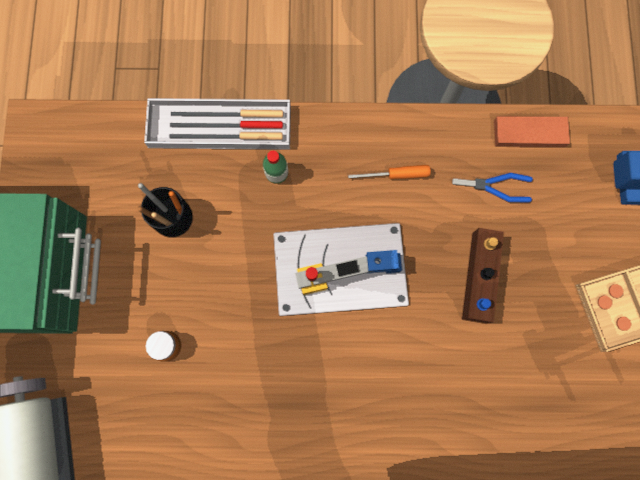

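View pics/wrist0.png

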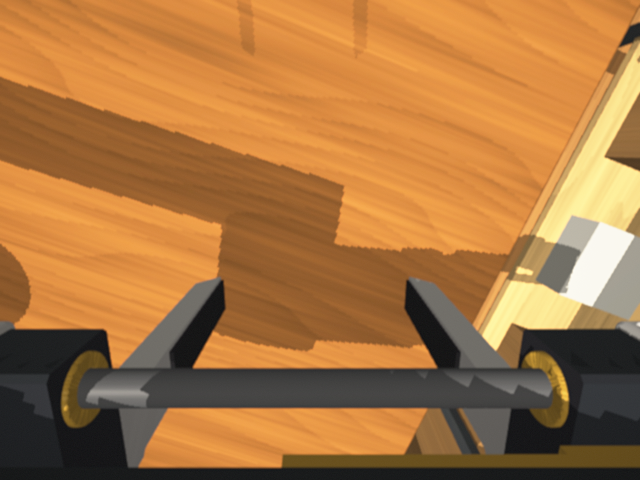

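The scene shows the stand at about (217,220) with the brass pin nearest the camera at (202,227). The fork is at (280,237) and the red knob at (336,229). In the top view brass is at (491,243), the fork at (381,262) and the knob at (312,273). I'll zoom in for accurate pixels.

```bash
cat > h.py <<'E'
import numpy as np, cv2, pickle
from scipy.spatial.transform import Rotation as R
def cam(d, pose=None):
    K=np.array(d["camera_matrix"])
    if "position" in d: return K,R.from_euler("xyz",d["rotation"],degrees=True).as_matrix(),np.array(d["position"])
    p,e=pose; Rt=R.from_euler("xyz",e,degrees=True).as_matrix(); T=d["tool_from_camera"]
    return K,Rt@T[:3,:3],Rt@T[:3,3]+p
def ray(c,uv):
    K,r,p=c; v=r@np.linalg.inv(K)@np.array([uv[0],uv[1],1.]); return p,v/np.linalg.norm(v)
def proj(c,X):
    K,r,p=c; q=K@(r.T@(np.array(X)-p)); return q[:2]/q[2]
def tri(obs):
    A=np.zeros((3,3));b=np.zeros(3);L=[]
    for c,uv in obs:
        p,v=ray(c,uv);P=np.eye(3)-np.outer(v,v);A+=P;b+=P@p;L.append((p,v))
    X=np.linalg.solve(A,b); return X,[round(float(np.linalg.norm(np.cross(X-p,v)))*1000,1) for p,v in L]
def plane(c,uv,z):
    p,v=ray(c,uv); return p+v*(z-p[2])/v[2]
def crop(d,x0,y0,w,h,s,name):
    im=d["pixels"][y0:y0+h,x0:x0+w,::-1]; cv2.imwrite(name,cv2.resize(im,None,fx=s,fy=s,interpolation=cv2.INTER_CUBIC))
E
python3 - <<'E'
from h import *
t=pickle.load(open("top0.pkl","rb"));s=pickle.load(open("scene0.pkl","rb"))
crop(s,180,185,190,110,4,"pics/sc.png"); crop(t,270,215,250,110,3,"pics/tc.png")
ct,cs=cam(t),cam(s)
for n,a,b in (("brass",(491.5,242),(201.5,224.5)),("black",(488,273),(215.5,209.5)),("blue",(485,304),(229,196)),("knob",(312,273),(336,227))):
    print(n,*tri([(ct,a),(cs,b)]))
E
```

```text
brass [ 0.63105534 -0.25910259  0.06827102] [0.7, 0.7]
black [ 0.57003296 -0.24883502  0.06958283] [0.4, 0.4]
blue [ 0.51011312 -0.23874898  0.06972718] [1.3, 1.3]
knob [0.56095892 0.08924046 0.10723008] [1.1, 1.1]
```

View pics/sc.png

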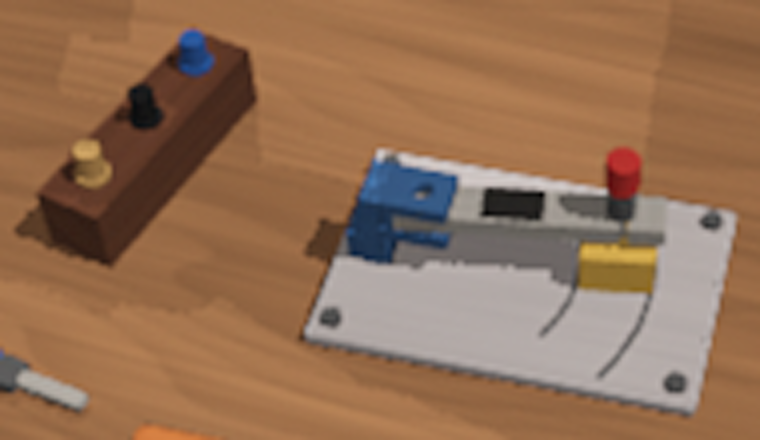

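View pics/tc.png

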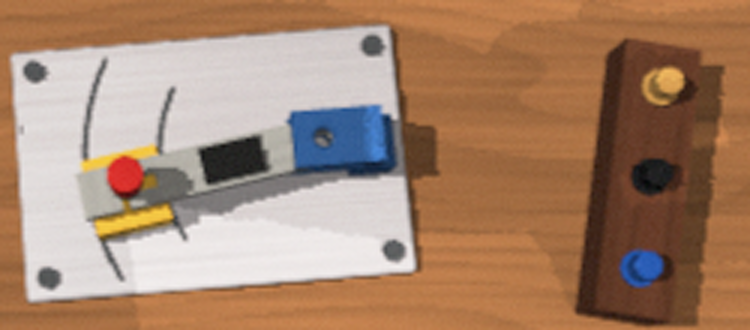

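>>> {"method": "arm_command", "body": {
  "increments": [
    {"gripper": 0.094,"translation": [0,0,0],"spin": 0.131},
    {"gripper": 0.094,"translation": [0,0,0],"spin": 0.131},
    {"gripper": 0.094,"translation": [0,0,0],"spin": 0.131},
    {"gripper": 0.094,"translation": [0,0,0],"spin": 0.131},
    {"gripper": 0.06,"translation": [0.034,-0.032,0],"spin": 0},
    {"gripper": 0.06,"translation": [0.034,-0.032,0],"spin": 0},
    {"gripper": 0.06,"translation": [0.034,-0.032,0],"spin": 0},
    {"gripper": 0.06,"translation": [0.034,-0.032,0],"spin": 0}
  ]
}}

```text
clock: 0.95
ee_pos: [0.3569, -0.4344, 0.4043]
eef_rot: [-180.0, 0.0, -9.7]
force: [-0.0, -0.5, 0.3]
grip_width: 0.7
```

>>> {"method": "arm_command", "body": {
  "increments": [
    {"gripper": 0.06,"translation": [0.034,-0.031,0],"spin": 0},
    {"gripper": 0.06,"translation": [0.034,-0.031,0],"spin": 0},
    {"gripper": 0.06,"translation": [0.034,-0.031,0],"spin": 0},
    {"gripper": 0.06,"translation": [0.034,-0.031,0],"spin": 0},
    {"gripper": 0.06,"translation": [0.034,-0.032,0],"spin": 0},
    {"gripper": 0.06,"translation": [0.034,-0.032,0],"spin": 0},
    {"gripper": 0.06,"translation": [0.034,-0.032,0],"spin": 0},
    {"gripper": 0.06,"translation": [0,0,0],"spin": 0}
  ]
}}

```text
clock: 1.75
ee_pos: [0.6308, -0.2544, 0.4034]
eef_rot: [-179.9, -0.0, -9.3]
force: [-0.3, -0.2, 0.0]
grip_width: 0.638
```

```bash
cat > look.py <<'E'
import sys
from cell import monitor,vision
from h import *
n=sys.argv[1]
s=monitor.observe(); d=vision.snapshot("wrist")
d["pose"]=(s["ee_pos"],s["eef_rot"]); pickle.dump(d,open(n+".pkl","wb"))
cv2.imwrite(f"pics/{n}.png",d["pixels"][:,:,::-1])
print(s["clock"],s["ee_pos"].round(4),s["eef_rot"].round(2),s["force"].round(1),s["grip_width"])
E
python3 look.py w1
```

```text
1.75 [ 0.6308 -0.2544  0.4034] [-1.7987e+02 -3.0000e-02 -9.2700e+00] [-0.3 -0.2  0. ] 0.6376919402455731
```

View pics/w1.png

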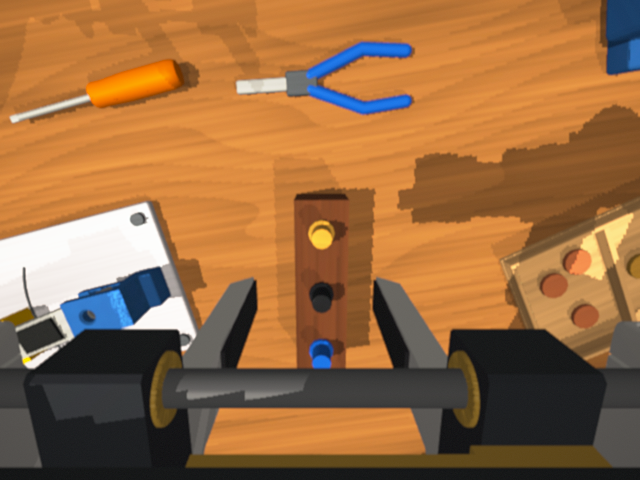

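```bash
python3 - <<'E'
from h import *
w=pickle.load(open("w1.pkl","rb"))
crop(w,280,190,80,70,9,"pics/w1c.png"); crop(w,40,260,140,100,5,"pics/w1f.png")
t=pickle.load(open("top0.pkl","rb"));s=pickle.load(open("scene0.pkl","rb"))
cw=cam(w,w["pose"]);ct=cam(t);cs=cam(s)
print("head", tri([(ct,(492,242)),(cs,(201.5,225)),(cw,(320.5,234))]))
print("fork", tri([(ct,(378,260.5)),(cs,(285.5,232.5)),(cw,(88,316))]),tri([(ct,(378,260.5)),(cs,(285.5,232.5))]))
for c in (ct,cs,cw): print(proj(c,[.6295,-.2575,.078]),proj(c,[.6295,-.2575,.056]))
E
```

```text
head (array([ 0.63141638, -0.25972595,  0.06669304]), [0.3, 0.2, 0.4])
fork (array([ 0.59138672, -0.03707877,  0.0734724 ]), [0.5, 0.6, 0.1]) (array([ 0.5913473 , -0.03707612,  0.07350678]), [0.6, 0.6])
[492.4926208  241.67439876] [489.25787228 243.88162711]
[201.88232771 221.79244949] [203.43559293 227.39237519]
[318.90838801 239.6572793 ] [318.66430135 233.89943959]
```

View pics/w1c.png

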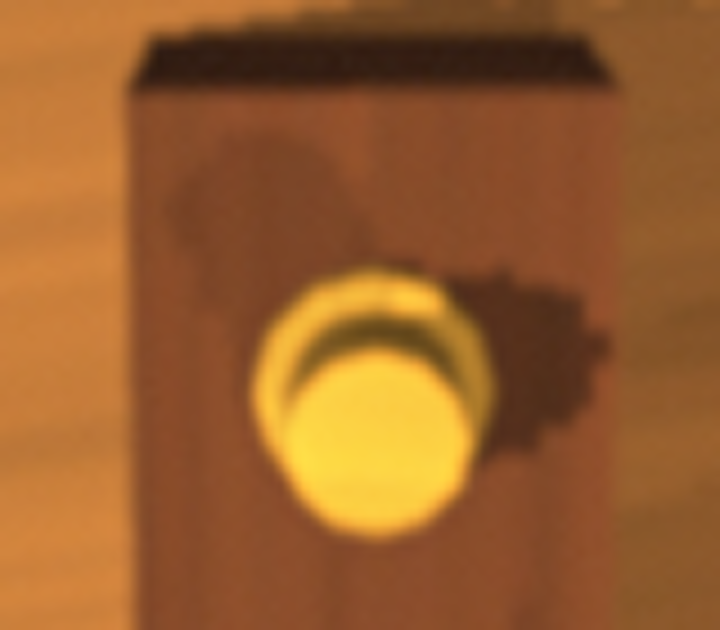

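View pics/w1f.png

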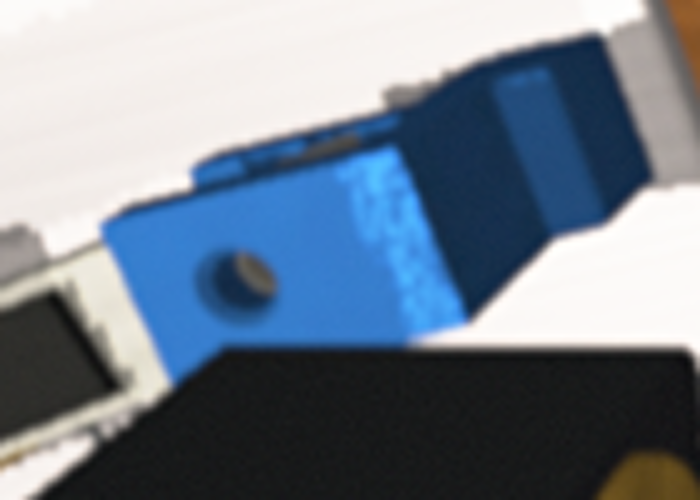

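The wrist view confirms brass at the far end of the stand: head top at (322,239), flange at (321.6,233). The head is at about (0.631, -0.260, 0.067). The fork hole at (87,317) gives about (0.591, -0.037, 0.0735).

>>> {"method": "arm_command", "body": {
  "increments": [
    {"gripper": 0.05,"translation": [0.0005,0.0055,0],"spin": 0},
    {"gripper": 0.05,"translation": [0,0,0.03],"spin": 0},
    {"gripper": 0.05,"translation": [0,0,0.03],"spin": 0},
    {"gripper": 0.05,"translation": [0,0,0.02],"spin": 0},
    {"gripper": 0.05,"translation": [0,0,0.01],"spin": 0},
    {"gripper": 0.05,"translation": [0,0,0],"spin": 0},
    {"gripper": 0.05,"translation": [0,0,0],"spin": 0},
    {"gripper": 0.05,"translation": [0,0,0],"spin": 0}
  ]
}}

```text
clock: 2.6
ee_pos: [0.6272, -0.2648, 0.3168]
eef_rot: [179.9, -0.2, -9.7]
force: [0.6, 0.6, 0.3]
grip_width: 0.532
```

```bash
python3 look.py w2; python3 - <<'E'
from h import *
w=pickle.load(open("w2.pkl","rb"));cw=cam(w,w["pose"])
for z in (.078,.056): print(proj(cw,[.631,-.260,z]))
p=w["pose"];print(proj(cw,p[0]+[0,0,-.199]))
E
```

```text
2.6 [ 0.6272 -0.2648  0.3168] [179.93  -0.19  -9.67] [0.6 0.6 0.3] 0.531815567772246
[305.09410375 268.00893462]
[305.82595055 257.99022573]
[313.69718078 297.11445336]
```

View pics/w2.png

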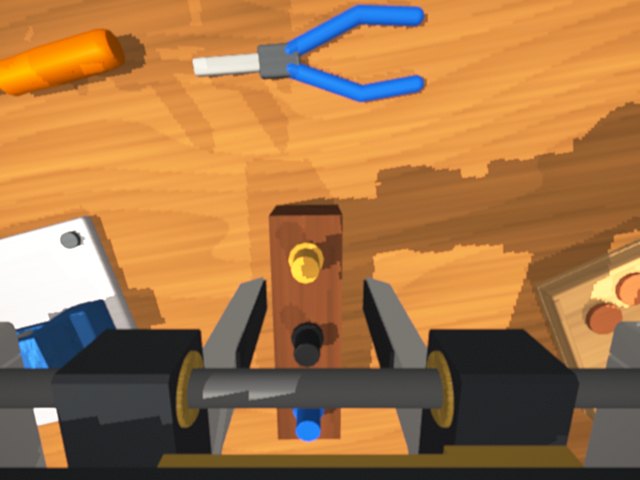

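Head seen at (306,268) against a predicted (305,268), so the position is confirmed. The tool drifted a few mm, so I'll correct that.

>>> {"method": "arm_command", "body": {
  "increments": [
    {"gripper": 0.05,"translation": [0.003,-0.0055,0],"spin": 0},
    {"gripper": 0.05,"translation": [0,0,0.01],"spin": 0},
    {"gripper": 0.05,"translation": [0,0,0.01],"spin": 0},
    {"gripper": 0.05,"translation": [0,0,0.005],"spin": 0},
    {"gripper": 0.05,"translation": [0,0,0],"spin": 0},
    {"gripper": 0.05,"translation": [0,0,0],"spin": 0},
    {"gripper": 0.05,"translation": [0,0,0],"spin": 0},
    {"gripper": 0.05,"translation": [0,0,0],"spin": 0}
  ]
}}

```text
clock: 3.45
ee_pos: [0.6309, -0.2593, 0.2901]
eef_rot: [180.0, -0.0, -9.6]
force: [0.4, 1.0, -0.1]
grip_width: 0.53
```

```bash
python3 look.py w3; python3 - <<'E'
from h import *
w=pickle.load(open("w3.pkl","rb"));cw=cam(w,w["pose"])
for z in (.078,.056): print(proj(cw,[.631,-.260,z]))
crop(w,200,220,240,160,3,"pics/w3c.png")
E
```

```text
3.45 [ 0.6309 -0.2593  0.2901] [ 1.7998e+02 -5.0000e-02 -9.6400e+00] [ 0.4  1.  -0.1] 0.5297822508227433
[315.31573796 286.67150858]
[315.19964114 273.68981982]
```

View pics/w3c.png

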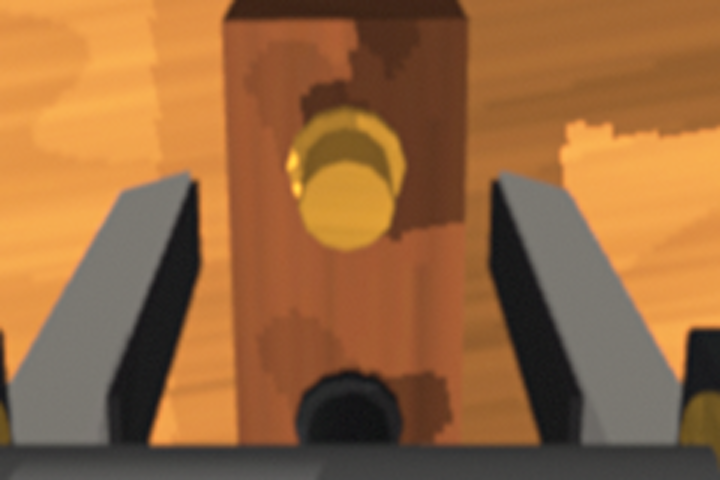

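Head top at (316,288), centred between the fingers. I'll descend and grip.

>>> {"method": "arm_command", "body": {
  "increments": [
    {"gripper": 0.04,"translation": [0,0,0.012],"spin": 0},
    {"gripper": 0.04,"translation": [0,0,0.012],"spin": 0},
    {"gripper": 0.04,"translation": [0,0,0.006],"spin": 0},
    {"gripper": 0.04,"translation": [0,0,0.002],"spin": 0},
    {"gripper": 0.04,"translation": [0,0,0],"spin": 0},
    {"gripper": 0.04,"translation": [0,0,0],"spin": 0},
    {"gripper": 0.04,"translation": [0,0,0],"spin": 0},
    {"gripper": 0.04,"translation": [0,0,0],"spin": 0}
  ]
}}

```text
clock: 4.3
ee_pos: [0.6309, -0.2592, 0.2583]
eef_rot: [180.0, -0.1, -9.6]
force: [0.1, -0.2, -0.1]
grip_width: 0.425
```

```bash
python3 look.py w4; python3 - <<'E'
from h import *
w=pickle.load(open("w4.pkl","rb"));cw=cam(w,w["pose"])
for z in (.078,.056): print(proj(cw,[.631,-.260,z]))
crop(w,200,220,240,160,3,"pics/w4c.png")
E
```

```text
4.3 [ 0.6309 -0.2592  0.2583] [ 1.7998e+02 -6.0000e-02 -9.6400e+00] [ 0.1 -0.2 -0.1] 0.42517055603640785
[315.6419077  311.25920697]
[315.46868246 293.55133052]
```

View pics/w4c.png

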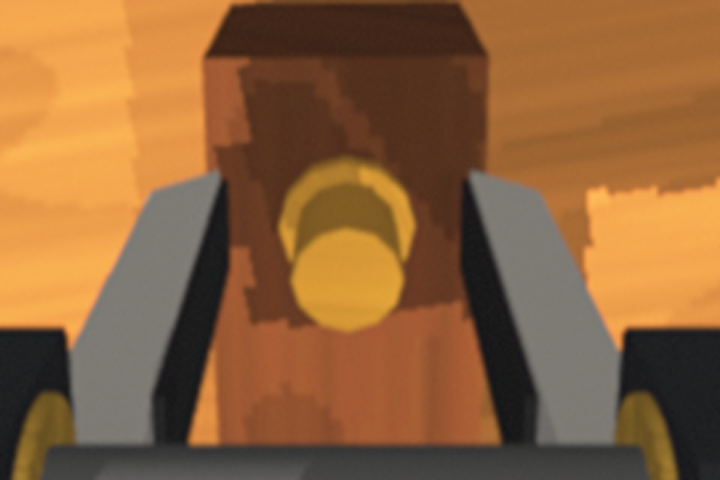

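>>> {"method": "arm_command", "body": {
  "increments": [
    {"gripper": 0.0,"translation": [0,0,0.001],"spin": 0},
    {"gripper": 0.0,"translation": [0,0,0],"spin": 0},
    {"gripper": 0.0,"translation": [0,0,0],"spin": 0},
    {"gripper": 0.0,"translation": [0,0,0],"spin": 0},
    {"gripper": 0.0,"translation": [0,0,0],"spin": 0},
    {"gripper": 0.0,"translation": [0,0,0],"spin": 0},
    {"gripper": 0.0,"translation": [0,0,0],"spin": 0},
    {"gripper": 0.0,"translation": [0,0,0],"spin": 0}
  ]
}}

```text
clock: 5.15
ee_pos: [0.6307, -0.2591, 0.2566]
eef_rot: [180.0, 0.0, -9.6]
force: [-0.5, 0.3, 0.3]
grip_width: 0.172
```

>>> {"method": "arm_command", "body": {
  "increments": [
    {"gripper": 0.0,"translation": [0,0,-0.005],"spin": 0},
    {"gripper": 0.0,"translation": [0,0,-0.015],"spin": 0},
    {"gripper": 0.0,"translation": [0,0,-0.02],"spin": 0},
    {"gripper": 0.0,"translation": [0,0,-0.03],"spin": 0},
    {"gripper": 0.0,"translation": [0,0,-0.03],"spin": 0},
    {"gripper": 0.0,"translation": [0,0,-0.02],"spin": 0},
    {"gripper": 0.0,"translation": [0,0,0],"spin": 0},
    {"gripper": 0.0,"translation": [0,0,0],"spin": 0}
  ]
}}

```text
clock: 5.95
ee_pos: [0.6307, -0.259, 0.3776]
eef_rot: [180.0, -0.1, -9.6]
force: [0.4, 0.3, -0.6]
grip_width: 0.174
```

```bash
python3 look.py w5
```

```text
5.95 [ 0.6307 -0.259   0.3776] [ 1.7998e+02 -7.0000e-02 -9.6300e+00] [ 0.4  0.3 -0.6] 0.17421540362667962
```

View pics/w5.png

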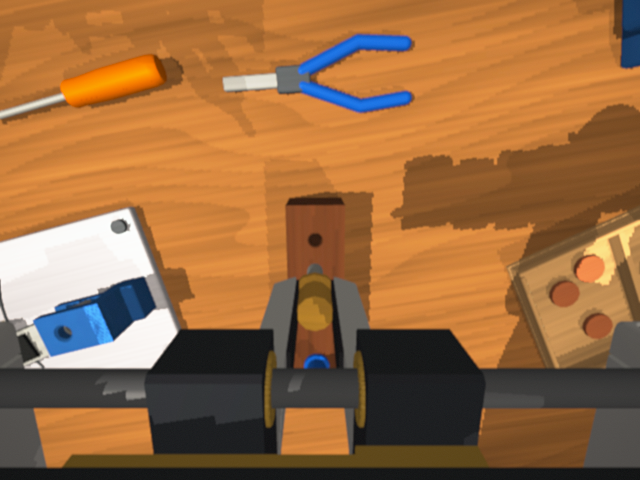

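Pin lifted upright (head at (315,303), tip at about (315,268)); its empty stand hole is at (315,240). I'll move over the fork.

>>> {"method": "arm_command", "body": {
  "increments": [
    {"gripper": 0.0,"translation": [-0.0126,-0.0354,0],"spin": 0},
    {"gripper": 0.0,"translation": [-0.0126,-0.0354,0],"spin": 0},
    {"gripper": 0.0,"translation": [-0.0126,-0.0354,0],"spin": 0},
    {"gripper": 0.0,"translation": [-0.0126,-0.0354,0],"spin": 0},
    {"gripper": 0.0,"translation": [-0.0126,-0.0354,0],"spin": 0},
    {"gripper": 0.0,"translation": [-0.0126,-0.0354,0],"spin": 0},
    {"gripper": 0.0,"translation": [0,0,0],"spin": 0},
    {"gripper": 0.0,"translation": [0,0,0],"spin": 0}
  ]
}}

```text
clock: 6.8
ee_pos: [0.5912, -0.0362, 0.3749]
eef_rot: [180.0, 0.2, -9.5]
force: [0.7, 0.3, -0.7]
grip_width: 0.175
```

>>> {"method": "arm_command", "body": {
  "increments": [
    {"gripper": 0.0,"translation": [0,0,0],"spin": 0},
    {"gripper": 0.0,"translation": [0,0,0],"spin": 0},
    {"gripper": 0.0,"translation": [0,0,0],"spin": 0},
    {"gripper": 0.0,"translation": [0,0,0],"spin": 0},
    {"gripper": 0.0,"translation": [0,0,0],"spin": 0},
    {"gripper": 0.0,"translation": [0,0,0],"spin": 0},
    {"gripper": 0.0,"translation": [0,0,0],"spin": 0},
    {"gripper": 0.0,"translation": [0,0,0],"spin": 0}
  ]
}}

```text
clock: 7.6
ee_pos: [0.5917, -0.037, 0.3767]
eef_rot: [180.0, -0.0, -9.6]
force: [0.0, -0.6, 0.1]
grip_width: 0.177
```

```bash
python3 look.py w6; python3 - <<'E'
from h import *
w=pickle.load(open("w6.pkl","rb"));cw=cam(w,w["pose"])
print(proj(cw,[.5914,-.037,.076]))
for dz in (.199+.003-.026,.199+.003,.2486,.2426): print(proj(cw,w["pose"][0]-[0,0,dz]))
crop(w,260,200,120,120,5,"pics/w6c.png")
E
```

```text
7.6 [ 0.5917 -0.037   0.3767] [ 1.80e+02 -1.00e-02 -9.63e+00] [ 0.  -0.6  0.1] 0.17741498473195974
[314.20853734 246.48134883]
[314.16287122 315.32653916]
[314.16583782 293.80208188]
[314.16959739 266.52412719]
[314.16919458 269.44670375]
```

View pics/w6.png

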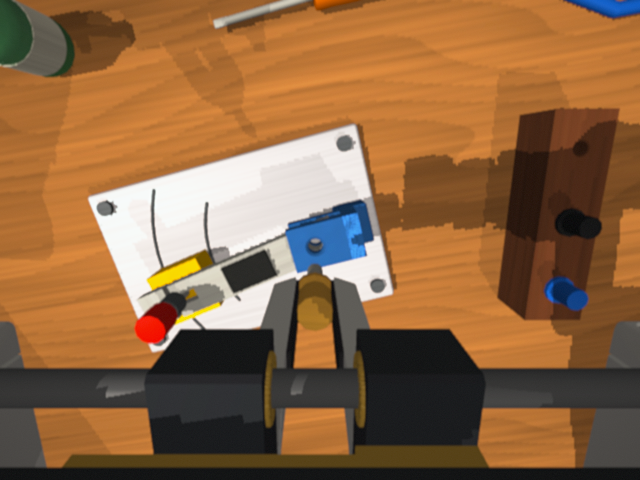

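View pics/w6c.png

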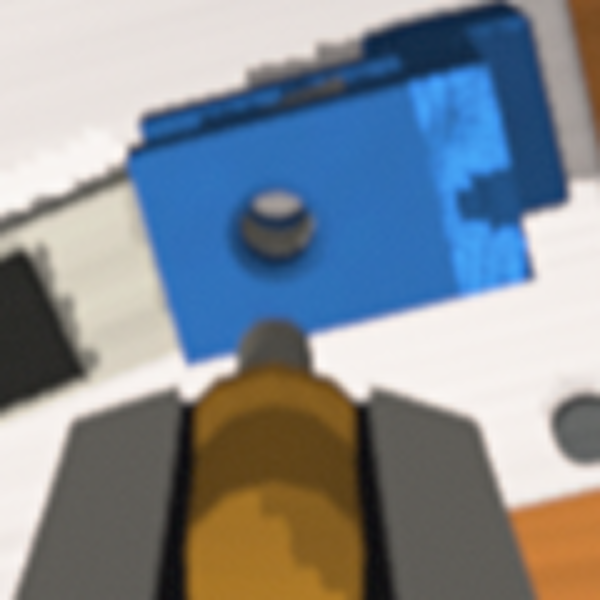

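Hole mouth at (315,245.6) against a predicted (314,246.5). The pin tip is at u=315, about 1–1.5 mm toward tool −x. I'll go down close and look again.

>>> {"method": "arm_command", "body": {
  "increments": [
    {"gripper": 0.0,"translation": [0.001,0,0.01],"spin": 0},
    {"gripper": 0.0,"translation": [0,0,0.015],"spin": 0},
    {"gripper": 0.0,"translation": [0,0,0.012],"spin": 0},
    {"gripper": 0.0,"translation": [0,0,0.006],"spin": 0},
    {"gripper": 0.0,"translation": [0,0,0.002],"spin": 0},
    {"gripper": 0.0,"translation": [0,0,0],"spin": 0},
    {"gripper": 0.0,"translation": [0,0,0],"spin": 0},
    {"gripper": 0.0,"translation": [0,0,0],"spin": 0}
  ]
}}

```text
clock: 8.45
ee_pos: [0.593, -0.0373, 0.3324]
eef_rot: [180.0, -0.1, -9.6]
force: [-0.9, 0.4, 0.3]
grip_width: 0.173
```

```bash
python3 look.py w7; python3 - <<'E'
from h import *
from cell import vision
w=pickle.load(open("w7.pkl","rb"));cw=cam(w,w["pose"])
print(proj(cw,[.5914,-.037,.076]))
for dz in (.2486,.2426,.2047): print(proj(cw,w["pose"][0]-[0,0,dz]))
crop(w,260,200,120,120,5,"pics/w7c.png")
s=vision.snapshot("scene");t=vision.snapshot("top")
crop(s,240,180,120,90,6,"pics/s7c.png");crop(t,330,215,100,75,7,"pics/t7c.png")
E
```

```text
8.45 [ 0.593  -0.0373  0.3324] [ 1.80e+02 -8.00e-02 -9.64e+00] [-0.9  0.4  0.3] 0.17304312486346737
[314.1795856  265.73654268]
[314.16693312 267.00774686]
[314.16652956 269.92936745]
[314.16343167 292.35674628]
```

View pics/w7c.png

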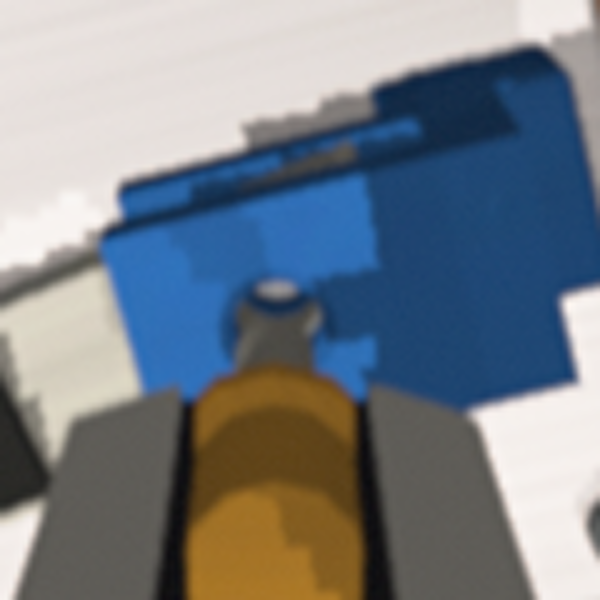

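View pics/s7c.png

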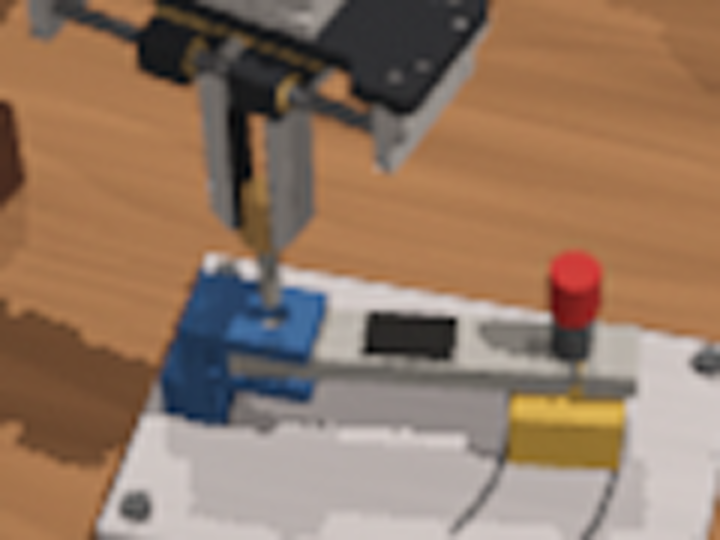

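In the close view the hole is centred at about (315,264) and the tip at about (315,265.5). After parallax the tip is about 1.4 mm too far in tool +x, so I'll take back 1 mm and start the insertion.

>>> {"method": "arm_command", "body": {
  "increments": [
    {"gripper": 0.0,"translation": [-0.001,0,0],"spin": 0},
    {"gripper": 0.0,"translation": [0,0,0.003],"spin": 0},
    {"gripper": 0.0,"translation": [0,0,0.003],"spin": 0},
    {"gripper": 0.0,"translation": [0,0,0.003],"spin": 0},
    {"gripper": 0.0,"translation": [0,0,0.003],"spin": 0},
    {"gripper": 0.0,"translation": [0,0,0.002],"spin": 0},
    {"gripper": 0.0,"translation": [0,0,0],"spin": 0},
    {"gripper": 0.0,"translation": [0,0,0],"spin": 0}
  ]
}}

```text
clock: 9.4
ee_pos: [0.5918, -0.0371, 0.3176]
eef_rot: [-180.0, 0.0, -9.6]
force: [-0.1, -0.4, -1.2]
grip_width: 0.175
```

```bash
python3 look.py w8; python3 - <<'E'
from h import *
from cell import vision
w=pickle.load(open("w8.pkl","rb"))
crop(w,260,200,120,120,5,"pics/w8c.png")
E
```

```text
9.4 [ 0.5918 -0.0371  0.3176] [-1.80e+02  1.00e-02 -9.64e+00] [-0.1 -0.4 -1.2] 0.17496181090524335
```

View pics/w8c.png

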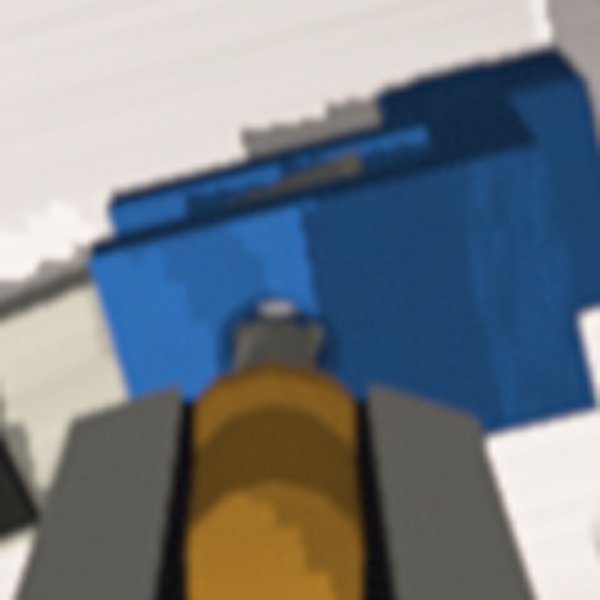

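Tip is inside the mouth and centred, with no force. Continuing down.

>>> {"method": "arm_command", "body": {
  "increments": [
    {"gripper": 0.0,"translation": [0,0,0.004],"spin": 0},
    {"gripper": 0.0,"translation": [0,0,0.004],"spin": 0},
    {"gripper": 0.0,"translation": [0,0,0.004],"spin": 0},
    {"gripper": 0.0,"translation": [0,0,0.004],"spin": 0},
    {"gripper": 0.0,"translation": [0,0,0.004],"spin": 0},
    {"gripper": 0.0,"translation": [0,0,0],"spin": 0},
    {"gripper": 0.0,"translation": [0,0,0],"spin": 0},
    {"gripper": 0.0,"translation": [0,0,0],"spin": 0}
  ]
}}

```text
clock: 10.25
ee_pos: [0.5918, -0.0371, 0.2978]
eef_rot: [-180.0, -0.0, -9.6]
force: [0.2, 0.7, -1.3]
grip_width: 0.174
```

>>> {"method": "arm_command", "body": {
  "increments": [
    {"gripper": 0.0,"translation": [0,0,0.004],"spin": 0},
    {"gripper": 0.0,"translation": [0,0,0.004],"spin": 0},
    {"gripper": 0.0,"translation": [0,0,0.003],"spin": 0},
    {"gripper": 0.0,"translation": [0,0,0.003],"spin": 0},
    {"gripper": 0.0,"translation": [0,0,0],"spin": 0},
    {"gripper": 0.0,"translation": [0,0,0],"spin": 0},
    {"gripper": 0.0,"translation": [0,0,0],"spin": 0},
    {"gripper": 0.0,"translation": [0,0,0],"spin": 0}
  ]
}}

```text
clock: 11.05
ee_pos: [0.5918, -0.0371, 0.2838]
eef_rot: [180.0, -0.0, -9.6]
force: [-0.6, -0.6, -0.2]
grip_width: 0.174
```

```bash
python3 look.py w9; python3 - <<'E'
from h import *
from cell import vision
w=pickle.load(open("w9.pkl","rb"))
crop(w,240,200,150,120,5,"pics/w9c.png")
E
```

```text
11.05 [ 0.5918 -0.0371  0.2838] [ 1.80e+02 -2.00e-02 -9.64e+00] [-0.6 -0.6 -0.2] 0.17405979129116153
```

View pics/w9c.png

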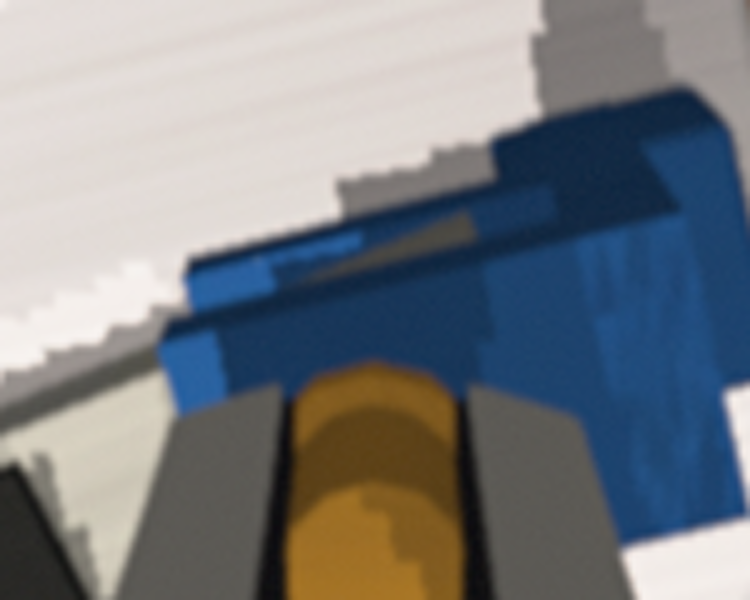

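Flange just above the face and no resistance so far. Pushing the last few mm gently, watching the force.

>>> {"method": "arm_command", "body": {
  "increments": [
    {"gripper": 0.0,"translation": [0,0,0.001],"spin": 0},
    {"gripper": 0.0,"translation": [0,0,0.001],"spin": 0},
    {"gripper": 0.0,"translation": [0,0,0.001],"spin": 0},
    {"gripper": 0.0,"translation": [0,0,0.0005],"spin": 0},
    {"gripper": 0.0,"translation": [0,0,0],"spin": 0},
    {"gripper": 0.0,"translation": [0,0,0],"spin": 0},
    {"gripper": 0.0,"translation": [0,0,0],"spin": 0},
    {"gripper": 0.0,"translation": [0,0,0],"spin": 0}
  ]
}}

```text
clock: 11.9
ee_pos: [0.5917, -0.037, 0.2805]
eef_rot: [180.0, -0.0, -9.6]
force: [-2.8, 0.8, 5.1]
grip_width: 0.171
```

>>> {"method": "arm_command", "body": {
  "increments": [
    {"gripper": 0.0,"translation": [0,0,0.0005],"spin": 0},
    {"gripper": 0.0,"translation": [0,0,0.0005],"spin": 0},
    {"gripper": 0.0,"translation": [0,0,0],"spin": 0},
    {"gripper": 0.0,"translation": [0,0,0],"spin": 0},
    {"gripper": 0.0,"translation": [0,0,0],"spin": 0},
    {"gripper": 0.0,"translation": [0,0,0],"spin": 0},
    {"gripper": 0.0,"translation": [0,0,0],"spin": 0},
    {"gripper": 0.0,"translation": [0,0,0],"spin": 0}
  ]
}}

```text
clock: 12.7
ee_pos: [0.5918, -0.037, 0.2805]
eef_rot: [180.0, -0.0, -9.6]
force: [-4.9, 1.3, 10.0]
grip_width: 0.171
```

```bash
python3 look.py w10; python3 - <<'E'
from h import *
from cell import vision
s=vision.snapshot("scene");crop(s,240,180,120,90,6,"pics/s10c.png")
E
```

```text
12.7 [ 0.5918 -0.037   0.2805] [ 1.7999e+02 -1.0000e-02 -9.6300e+00] [-4.9  1.3 10. ] 0.17099939631804584
```

View pics/s10c.png

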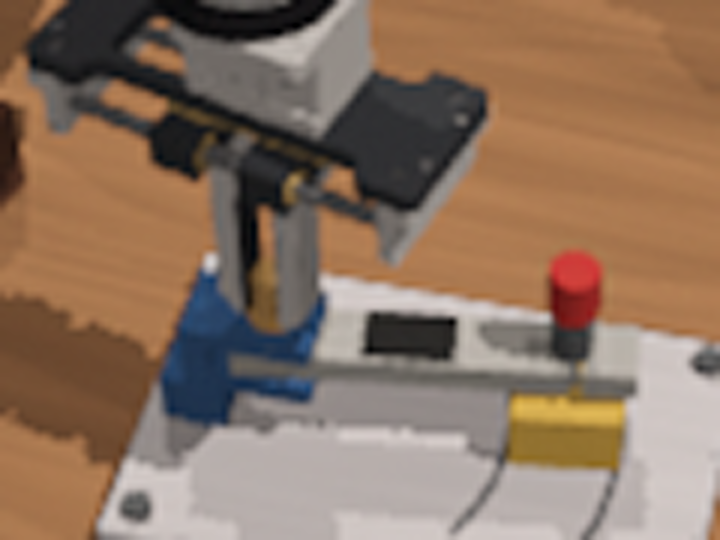

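Hard stop at TCP z=0.2805 (expected 0.2806), with the force rising and no motion. The head is home, so I'll release and rise.

>>> {"method": "arm_command", "body": {
  "increments": [
    {"gripper": 0.04,"translation": [0,0,0],"spin": 0},
    {"gripper": 0.04,"translation": [0,0,0],"spin": 0},
    {"gripper": 0.04,"translation": [0,0,0],"spin": 0},
    {"gripper": 0.04,"translation": [0,0,0],"spin": 0},
    {"gripper": 0.04,"translation": [0,0,-0.01],"spin": 0},
    {"gripper": 0.04,"translation": [0,0,-0.02],"spin": 0},
    {"gripper": 0.04,"translation": [0,0,-0.03],"spin": 0},
    {"gripper": 0.05,"translation": [0,0,-0.04],"spin": 0}
  ]
}}

```text
clock: 13.6
ee_pos: [0.591, -0.0369, 0.3787]
eef_rot: [-180.0, 0.2, -9.6]
force: [0.9, 0.1, 0.2]
grip_width: 0.478
```

>>> {"method": "arm_command", "body": {
  "increments": [
    {"gripper": 0.05,"translation": [0,0,-0.02],"spin": 0},
    {"gripper": 0.05,"translation": [0,0,0],"spin": 0},
    {"gripper": 0.05,"translation": [0,0,0],"spin": 0},
    {"gripper": 0.05,"translation": [0,0,0],"spin": 0},
    {"gripper": 0.05,"translation": [0,0,0],"spin": 0},
    {"gripper": 0.05,"translation": [0,0,0],"spin": 0},
    {"gripper": 0.05,"translation": [0,0,0],"spin": 0},
    {"gripper": 0.05,"translation": [0,0,0],"spin": 0}
  ]
}}

```text
clock: 14.4
ee_pos: [0.5917, -0.0371, 0.3987]
eef_rot: [-180.0, 0.0, -9.6]
force: [0.1, 0.3, -0.6]
grip_width: 0.531
```

```bash
python3 look.py w11; python3 - <<'E'
from h import *
w=pickle.load(open("w11.pkl","rb"));cw=cam(w,w["pose"])
for z in (.102,.080,.076): print(proj(cw,[.5917,-.037,z]))
crop(w,130,190,220,160,3.5,"pics/w11c.png")
E
```

```text
14.4 [ 0.5917 -0.0371  0.3987] [-1.80e+02  5.00e-02 -9.64e+00] [ 0.1  0.3 -0.6] 0.5311157278467648
[314.10286635 247.08931924]
[314.10993809 240.25729097]
[314.11112001 239.11542987]
```

View pics/w11c.png

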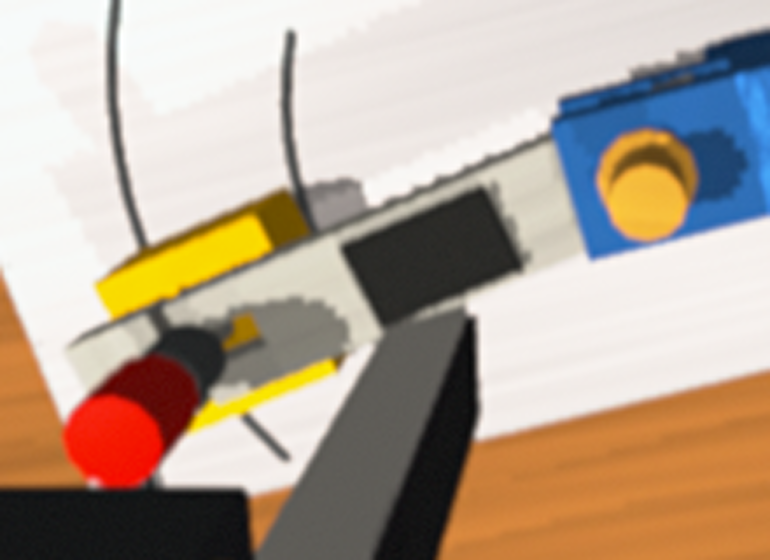

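Pin is home: head top seen at (315,247.7), predicted (314,247) for z=0.102. Knob top is at about (162,316).

```bash
python3 - <<'E'
from h import *
w=pickle.load(open("w11.pkl","rb"));cw=cam(w,w["pose"])
t=pickle.load(open("top0.pkl","rb"));s=pickle.load(open("scene0.pkl","rb"))
k=plane(cw,(162.3,315.7),.116); print(k)
X=tri([(cw,(162.3,315.7)),(cam(t),(312,272.5)),(cam(s),(336,223.5))]);print(X)
Rt=R.from_euler("xyz",w["pose"][1],degrees=True).as_matrix(); print(Rt.T@(X[0]-w["pose"][0]), np.hypot(*(X[0]-[.5917,-.0372,0])[:2]))
E
```

```text
[0.56094558 0.08769041 0.116     ]
(array([0.56033046, 0.08825795, 0.11755492]), [1.5, 0.4, 1.8])
[-0.05171039 -0.11830101  0.28115153] 0.12932032419884532
```

>>> {"method": "arm_command", "body": {
  "increments": [
    {"gripper": 0.05,"translation": [-0.013,-0.0296,0],"spin": 0},
    {"gripper": 0.05,"translation": [-0.013,-0.0296,0],"spin": 0},
    {"gripper": 0.05,"translation": [-0.013,-0.0296,0],"spin": 0},
    {"gripper": 0.05,"translation": [-0.013,-0.0296,0],"spin": 0},
    {"gripper": 0.05,"translation": [0,0,0.025],"spin": 0},
    {"gripper": 0.05,"translation": [0,0,0.02],"spin": 0},
    {"gripper": 0.05,"translation": [0,0,0.01],"spin": 0},
    {"gripper": 0.05,"translation": [0,0,0],"spin": 0}
  ]
}}

```text
clock: 15.25
ee_pos: [0.5597, 0.0883, 0.3424]
eef_rot: [180.0, 0.2, -9.6]
force: [0.1, -0.1, 0.2]
grip_width: 0.535
```

>>> {"method": "arm_command", "body": {
  "increments": [
    {"gripper": 0.05,"translation": [0,0,0],"spin": 0},
    {"gripper": 0.05,"translation": [0,0,0],"spin": 0},
    {"gripper": 0.05,"translation": [0,0,0],"spin": 0},
    {"gripper": 0.05,"translation": [0,0,0],"spin": 0},
    {"gripper": 0.05,"translation": [0,0,0],"spin": 0},
    {"gripper": 0.05,"translation": [0,0,0],"spin": 0},
    {"gripper": 0.05,"translation": [0,0,0],"spin": 0},
    {"gripper": 0.05,"translation": [0,0,0],"spin": 0}
  ]
}}

```text
clock: 16.05
ee_pos: [0.5603, 0.0884, 0.3441]
eef_rot: [180.0, 0.0, -9.6]
force: [0.0, -0.7, 0.1]
grip_width: 0.53
```

```bash
python3 look.py w12; python3 - <<'E'
from h import *
w=pickle.load(open("w12.pkl","rb"));cw=cam(w,w["pose"])
print(proj(cw,[.561,.088,.116]),proj(cw,w["pose"][0]*[1,1,0]+[0,0,.116]))
crop(w,220,200,200,160,3.5,"pics/w12c.png")
E
```

```text
16.05 [0.5603 0.0884 0.3441] [ 1.80e+02  1.00e-02 -9.64e+00] [ 0.  -0.7  0.1] 0.5297002666330594
[314.60166091 275.81030531] [314.17078867 277.07161347]
```

View pics/w12c.png

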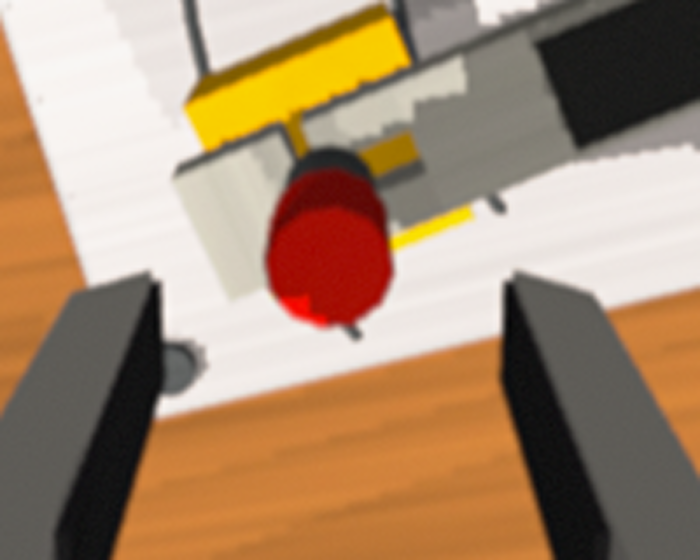

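Knob top at (314,276), centred under the tool. I'll descend over it and grip.

>>> {"method": "arm_command", "body": {
  "increments": [
    {"gripper": 0.05,"translation": [0.0005,0,0.015],"spin": 0},
    {"gripper": 0.05,"translation": [0,0,0.015],"spin": 0},
    {"gripper": 0.05,"translation": [0,0,0.012],"spin": 0},
    {"gripper": 0.05,"translation": [0,0,0.007],"spin": 0},
    {"gripper": 0.05,"translation": [0,0,0.003],"spin": 0},
    {"gripper": 0.05,"translation": [0,0,0],"spin": 0},
    {"gripper": 0.05,"translation": [0,0,0],"spin": 0},
    {"gripper": 0.05,"translation": [0,0,0],"spin": 0}
  ]
}}

```text
clock: 16.9
ee_pos: [0.5612, 0.0883, 0.2929]
eef_rot: [-180.0, -0.1, -9.6]
force: [-0.0, 0.0, -0.5]
grip_width: 0.531
```

```bash
python3 look.py w13
```

```text
16.9 [0.5612 0.0883 0.2929] [-1.7998e+02 -9.0000e-02 -9.6400e+00] [-0.   0.  -0.5] 0.530871582204986
```

View pics/w13.png

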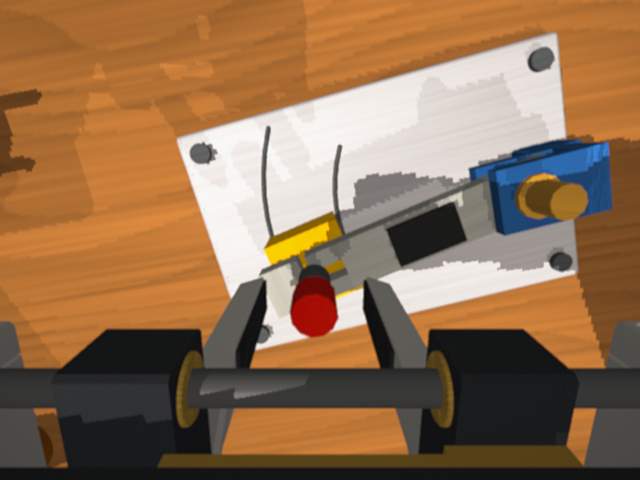

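The knob (314,312) sits between the fingers, and the hinge pin is home at (560,200). Closing.

>>> {"method": "arm_command", "body": {
  "increments": [
    {"gripper": 0.0,"translation": [0,0,0],"spin": 0},
    {"gripper": 0.0,"translation": [0,0,0],"spin": 0},
    {"gripper": 0.0,"translation": [0,0,0],"spin": 0},
    {"gripper": 0.0,"translation": [0,0,0],"spin": 0},
    {"gripper": 0.0,"translation": [0,0,0],"spin": 0},
    {"gripper": 0.0,"translation": [0,0,0],"spin": 0},
    {"gripper": 0.0,"translation": [0,0,0],"spin": 0},
    {"gripper": 0.0,"translation": [0,0,0],"spin": 0}
  ]
}}

```text
clock: 17.75
ee_pos: [0.5608, 0.0886, 0.2923]
eef_rot: [-180.0, -0.0, -9.6]
force: [0.2, 2.8, -0.3]
grip_width: 0.239
```

>>> {"method": "arm_command", "body": {
  "increments": [
    {"gripper": 0.0,"translation": [0,0,-0.002],"spin": 0},
    {"gripper": 0.0,"translation": [0,0,-0.002],"spin": 0},
    {"gripper": 0.0,"translation": [0,0,-0.002],"spin": 0},
    {"gripper": 0.0,"translation": [0,0,-0.002],"spin": 0},
    {"gripper": 0.0,"translation": [0,0,-0.002],"spin": 0},
    {"gripper": 0.0,"translation": [0,0,-0.001],"spin": 0},
    {"gripper": 0.0,"translation": [0,0,0],"spin": 0},
    {"gripper": 0.0,"translation": [0,0,0],"spin": 0}
  ]
}}

```text
clock: 18.55
ee_pos: [0.5608, 0.0885, 0.3022]
eef_rot: [-179.9, 0.0, -9.6]
force: [5.1, 4.9, -7.4]
grip_width: 0.238
```

>>> {"method": "arm_command", "body": {
  "increments": [
    {"gripper": 0.0,"translation": [0,0,-0.001],"spin": 0},
    {"gripper": 0.0,"translation": [0,0,-0.001],"spin": 0},
    {"gripper": 0.0,"translation": [0,0,-0.001],"spin": 0},
    {"gripper": 0.0,"translation": [0,0,0],"spin": 0},
    {"gripper": 0.0,"translation": [0,0,0],"spin": 0},
    {"gripper": 0.0,"translation": [0,0,0],"spin": 0},
    {"gripper": 0.0,"translation": [0,0,0],"spin": 0},
    {"gripper": 0.0,"translation": [0,0,0],"spin": 0}
  ]
}}

```text
clock: 19.35
ee_pos: [0.5608, 0.0886, 0.305]
eef_rot: [-179.9, 0.0, -9.6]
force: [4.1, 3.8, -9.1]
grip_width: 0.237
```

```bash
python3 look.py w14; python3 - <<'E'
from h import *
from cell import vision
w=pickle.load(open("w14.pkl","rb"))
crop(w,220,180,200,160,3.5,"pics/w14c.png")
s=vision.snapshot("scene");crop(s,250,170,130,95,6,"pics/s14c.png")
E
```

```text
19.35 [0.5608 0.0886 0.305 ] [-1.7995e+02  1.0000e-02 -9.6400e+00] [ 4.1  3.8 -9.1] 0.23671464357430258
```

View pics/w14c.png

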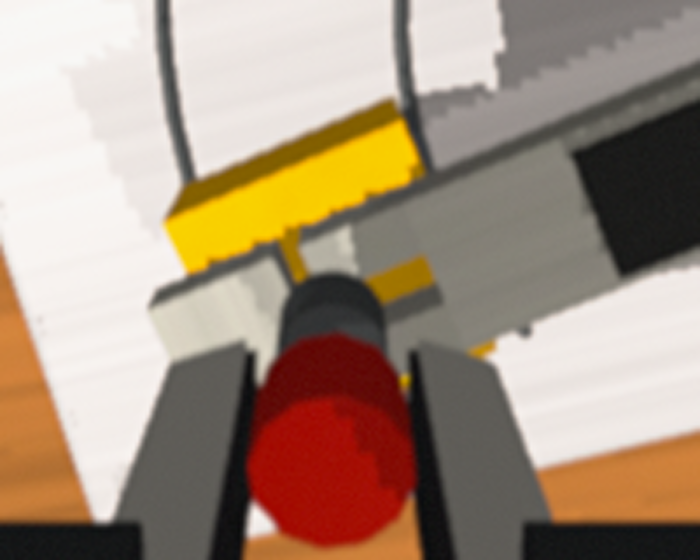

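View pics/s14c.png

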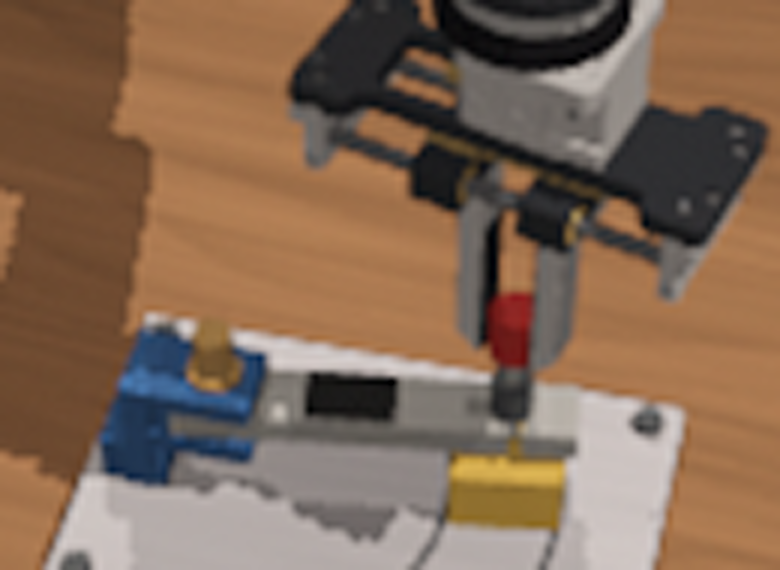

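Lifted 12.7 mm with 9 N. I'll go on gently to the stop.

>>> {"method": "arm_command", "body": {
  "increments": [
    {"gripper": 0.0,"translation": [0,0,-0.001],"spin": 0},
    {"gripper": 0.0,"translation": [0,0,-0.0005],"spin": 0},
    {"gripper": 0.0,"translation": [0,0,-0.0005],"spin": 0},
    {"gripper": 0.0,"translation": [0,0,0],"spin": 0},
    {"gripper": 0.0,"translation": [0,0,0],"spin": 0},
    {"gripper": 0.0,"translation": [0,0,0],"spin": 0},
    {"gripper": 0.0,"translation": [0,0,0],"spin": 0},
    {"gripper": 0.0,"translation": [0,0,0],"spin": 0}
  ]
}}

```text
clock: 20.25
ee_pos: [0.5608, 0.0885, 0.3064]
eef_rot: [-179.9, 0.0, -9.6]
force: [5.8, 3.9, -11.4]
grip_width: 0.235
```

>>> {"method": "arm_command", "body": {
  "increments": [
    {"gripper": 0.0,"translation": [0,0,-0.0005],"spin": 0},
    {"gripper": 0.0,"translation": [0,0,0],"spin": 0},
    {"gripper": 0.0,"translation": [0,0,0],"spin": 0},
    {"gripper": 0.0,"translation": [0,0,0],"spin": 0},
    {"gripper": 0.0,"translation": [0,0,0],"spin": 0},
    {"gripper": 0.0,"translation": [0,0,0],"spin": 0},
    {"gripper": 0.0,"translation": [0,0,0],"spin": 0},
    {"gripper": 0.0,"translation": [0,0,0],"spin": 0}
  ]
}}

```text
clock: 21.05
ee_pos: [0.5608, 0.0885, 0.3064]
eef_rot: [-179.9, 0.0, -9.7]
force: [6.5, 4.6, -13.8]
grip_width: 0.238
```

```bash
python3 look.py w15; python3 - <<'E'
from h import *
from cell import vision
s=vision.snapshot("scene");crop(s,170,165,210,120,3.8,"pics/s15c.png")
E
```

```text
21.05 [0.5608 0.0885 0.3064] [-1.7995e+02  1.0000e-02 -9.6500e+00] [  6.5   4.6 -13.8] 0.23766145632822908
```

View pics/s15c.png

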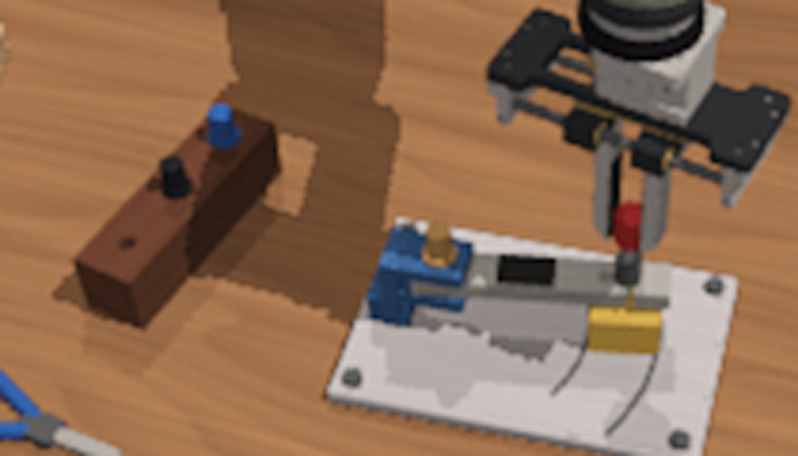

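View pics/w15.png

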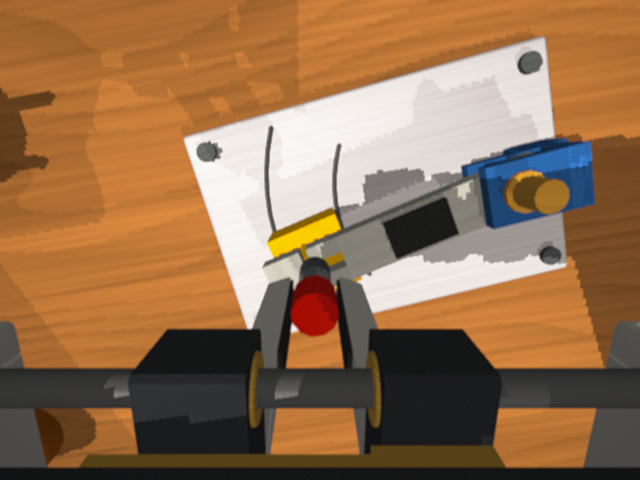

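The plunger is at its stop: TCP height unchanged at 14.1 mm of lift while the force rose to 13.8 N, above the 10 N spring. The knob is held, the pin is seated, and the other two pins are still in the stand.

```bash
python3 - <<'E'
from cell import job_done
print(job_done())
E
```

```text
the job is handed in; nothing more can be done
None
```

The brass-headed pin is fully home in the fork and released. The red knob is pulled up to its stop and still held in the gripper, and the job is handed in at about 21 s of the 51 s allowed.

- **Pin:** it went into the hole without resistance. It stopped hard at tool height 0.2805 m, where 0.2806 m was expected for the head on the fork. Pushing further raised the force to 10 N with no movement. After I let go, the head top sat within about 1 px of where a seated pin should appear.
- **Plunger:** the knob rose 14.1 mm and then stopped. A further 0.5 mm command gave no movement, and the pull rose from 11.4 to 13.8 N, more than the spring's 10 N.
- **Rest of the bench:** the last pictures show the black and blue pins still in the stand and the fixture unmoved; I touched nothing else.

One thing was not ideal: a sideways force of about 8 N remains on the held knob from a slight misalignment. It does not seem to affect the grip.

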